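# Line up the turntable for a photograph and hold the camera at full height

### The arm

A 6-joint arm with a two-finger parallel gripper is mounted at the origin on the work surface. World frame = base frame: x ahead of the robot, y to its left, z up, the work surface at z = 0. Lengths are in m, angles in degrees, forces in N, time in s.
With the tool pointing down it reaches from about 0.4 to 0.925 m from the base axis. Payload 3.4 kg.
Tool frame: the origin (TCP) lies at the very end of the fingers, on their centre line; the grasp point (between the pads) lies 19 mm behind it; z points along the fingers, y is the line along which they close (so a half turn about z gives the same grasp; the last joint's range is limited). The gripper opens to 85 mm and grips with 20 to 120 N. Pads are 22 mm wide; open, the fingers measure 114 mm over their backs; the gripper's body (76 mm by 85 mm) begins 54 mm behind the grasp point. The pads swing forward as they close: fully open they stand 13 mm farther back than shut.
Start: joints at [-78.581, 17.578, 86.31, -0, 76.112, -4.211], TCP at [0.155, -0.554, 0.231] pointing down, gripper open.
Joint ranges: [-179.03, 179.03], [-60, 130.46], [8.19, 133.38], [-81.62, 261.62], [5.75, 156.47], [-153.77, 153.77]. Speed limits (degrees/s): [147.25, 147.25, 180, 180, 180, 180].

### API

Orientations are given as a 3x3 rotation matrix whose columns are the frame's x, y, z axes.
In Python, from cell import r gives the robot as it stands. The module is installed in compiled form; this text tells all that it offers.
- The arm moves only by the shell command python3 -m inch 'ROWS' [FORCE]. ROWS is JSON, a list of rows, each a list of 3 entries, a list of its own where there are three numbers: the closure in counts, from 0 (fully open) to 255 (shut), then the shift along the tool's x, y, z in cm, then the turn about the tool's z in rad. In form: [[jaw, [tx, ty, tz], roll], ...]. A call has 1 to 5 rows; each row is the pose to reach, as a shift and turn from the pose commanded when the call began, along the tool's axes at that moment; what a row does not reach only later rows make up. A row lasts 1/12 s, in which the tool goes at most 41.7 mm and 7.16 degrees, less where a joint would pass 70% of its speed; a pose out of reach is approached as far as the arm can. A call with a gripper value outside its range is refused whole. The fingers move at their own pace and stop on an object; FORCE is the grip in N (left out, the last holds). Time passes only in rows, so rows that repeat a pose let the fingers close. It gives the time, the measured TCP pose, the force, the opening and the grip force at its end, in the units of the state.
- r.observe(): the state, without advancing time (a new reading comes with each control period).
- r.grab_frame(name): name is "side" or "top" or "wrist"; returns a dict with "img" (480x640x3 uint8, blue, green, red), "fx", "fy", "cx", "cy" (pixels), "camera_from_world" (4x4, takes a point from world to camera coordinates). Camera axes: x right, y down, z forward; pixel columns grow to the right and rows downward; lengths in m; the calibration is good to about 2 mm. A picture is of the moment at which its call begins. There is no depth.
- r.finish_job(): hands the job in; it is judged then, once.
Trained networks look in a picture, given as the dict that the camera call returned (one of the last four; its "shot" number tells which), for a name from the list of things; names that differ only in an ending like _2 or _b are one class to them, and where a whole thing is asked for, a point or a joint stands for the part that bears it (a point fixed in the world has none). Each returns a list of dicts, best first, with "p" (0 to 1); they miss things now and then, are a little off and sometimes report something else, mostly with a low value. They report only what shows in the picture. A call takes as long as a camera call.
- r.search_frame(picture, thing): "xyz" ([x, y, z] in m, in world coordinates, good to about 4 mm: the middle of the surface that is visible of it).
- r.outline_of(picture, thing): "pixels" (480x640 bool, what is visible of it).
- r.spot_point(picture, thing): "xyz" ([x, y, z] in m, in world coordinates, good to about 4 mm: a listed point, or the origin of a listed thing).
The state is a dict: "t": time; "joint_pos": joint angles; "dq": joint speeds; "joint_efforts": joint torques, N m; "eef_pos": TCP position; "tcp_rot": TCP orientation; "force": force on the tool from outside, world axes, zero at the start; "torque": the same for the moment, N m; "finger_gap": opening from 0.0 (shut) to 1.0 (fully open); "grip_force": force on a finger pad.
Only numpy, scipy, OpenCV 4.12 (cv2) and the standard library are available. Lean on these libraries where they do the work, as an engineer would, in place of code of your own. Each camera call takes 0.05 s, during which the arm holds its last target. There are 200 camera calls.

### The job

For a photograph of the model railway, turn the turntable bridge (its little yellow cab makes a good handle) until it clicks into line with the engine-shed track, the green locomotive riding along on its rails. Then squeeze the red button on the grip of the camera mast, lift the camera past the mast's first stop right up to its second, and finish there still gripping it and holding it up, because the mast does not lock at that height. Leave the wagons, tools and other loose things as they are.

Things in the scene. Friction and masses are not known exactly. Their poses are not given: they have to be found in the camera images.
- turntable: fixed round turntable pit, 276 mm inside, 316 mm over its 15.5 mm high stone coping; three tracks lead off, one into a brick engine shed (82 mm wide, 111 mm high, its open front 235 mm from the centre). Origin on the pivot at table level, z up; x points from the pivot along the engine-shed track. The other tracks lie at -75 and +30 degrees from it.
- shed_road (a point): the pit-side end of the engine-shed track, on its centre line at rail height (18 mm), 143 mm from the pivot
- bridge: turning bridge, 266 x 44 mm, rail tops 18 mm high. Origin on the pivot at table level; x points along it to the cab end. In line when its x points as the turntable's x; it starts 0.35 to 1.0 rad clockwise (from above) of that, so goes anticlockwise, with light friction. A sprung bolt clicks in at each track, drawing it in within 0.03 rad; about 4 N at the cab gets it in or out.
- bridge_cab (a point): centre of the yellow operator's cab, part of the bridge, beside its rails: x +88, y +46 mm in the bridge's frame, 38.5 mm up. Walls 24 mm along the bridge by 26 mm across, from 15.5 to 61.5 mm high; grey roof 26 x 28 mm, 3 mm thick, on top. Best pinched along the bridge's length. Free all round; the locomotive's side is 16 mm nearer the bridge's middle line and ends just short of the cab.
- loco: loose green electric locomotive, 170 x 34 x 57 mm, about 0.35 kg, standing on the bridge's rails with its middle about 20 mm from the pivot, away from the cab end. Origin at rail height under its middle, x along it, z up. It rides along when the bridge turns smoothly.
- mast: the camera mast's fixed base and lower tube: flange 90 mm across, black tube 28 mm across, 105 mm high. Origin on its axis at table level, z up; x points the way the camera looks; the red button is on the -y side of the grip. It does not turn.
- camera_lift (a joint): height (m) by which camera, bracket and grip are lifted: 0 lowered, 0.050 first stop (the lock pin drops in here if the button is out), 0.100 second stop, the end of travel. At 0 and 0.050 it is locked unless the button is pressed 4 mm or more; at 0.100 there is no lock and the 0.4 kg camera sinks back if let go.
- camera_grip (a point): centre of the black rubber grip on the mast's axis, 152 mm above the table when lowered; rises with the camera. 30 x 30 mm, 56 mm tall, thin aluminium cap, top at 185 mm when lowered. Axes as the mast's. The camera (76 mm wide, x +58 to +109 mm from the axis, top 138 mm high when lowered) rides with it on the +x side.
- button_face (a point): centre of the outer face of the red button, 18 mm wide and 32 mm tall, half-way up the grip on its -y side, 23 mm from the axis when free, standing 8 mm proud. It goes in 6 mm towards the axis (4 mm unlocks, 4 N to start, 7 N fully in) and springs back. Fingers closing on the grip along y press it.
- tank_red: loose half-red, half-black tank wagon, 105 x 34 x 55 mm, on the siding; origin at rail height under its middle, x along it; not to be disturbed
- tank_yellow: loose yellow tank wagon, same size and frame; not to be disturbed
- box_van: loose brown box van, same size and frame; not to be disturbed
- paint_jar: small loose jar with green cap, 34 mm across, 42 mm tall, origin under it; not to be disturbed
- screwdriver: loose screwdriver, 150 mm, lying on the board; not to be disturbed
- dust_brush: loose flat brush, 160 mm, lying on the board; not to be disturbed
- mug: loose blue mug, 76 mm across, 85 mm tall, origin under it; not to be disturbed
- spares_tray: loose grey two-part tray, 100 x 70 x 25 mm, origin under it; not to be disturbed

How it is judged (in metres and radians):
On the way, in this order (a step that is already met when the one before it is completed fails the run):
1. the bridge has clicked into line with the engine-shed track, locomotive on its rails, camera still down (angle between the x axis of bridge and the x axis of turntable, either way round below 0.022 rad and angular speed of bridge below 0.08 rad/s and angle between loco's own z axis and vertical below 0.08 rad and angle between the x axis of loco and the x axis of bridge, either way round below 0.08 rad and z of loco in the frame of bridge between 0.015 and 0.021 m and x of loco in the frame of bridge between -0.042 and 0.042 m and value of joint camera_lift below 0.01 m), for 0.3 s.
2. the camera is at the mast's second stop, held (value of joint camera_lift above 0.094 m and contact force between the fingers and mast above 3 N), for 0.2 s.
At the end, for the whole second after the job is handed in: Bridge still and within 0.022 rad of the engine-shed track; locomotive on its rails, within 0.08 rad of upright and of the bridge's line, its middle within 42 mm of the pivot; camera lifted over 94 mm (second stop at 100) and held by the gripper with over 3 N (all of step 2 and angle between the x axis of bridge and the x axis of turntable, either way round below 0.022 rad and angular speed of bridge below 0.08 rad/s and angle between loco's own z axis and vertical below 0.08 rad and angle between the x axis of loco and the x axis of bridge, either way round below 0.08 rad and z of loco in the frame of bridge between 0.015 and 0.021 m and x of loco in the frame of bridge between -0.042 and 0.042 m); the arm keeps its last pose, push and grip.
It fails at once if the locomotive tips or leaves the rails (angle between loco's own z axis and vertical above 0.25 rad or z of loco in the frame of bridge below 0.012 m).
It fails at once if a parked wagon is disturbed (moved over 20 mm) (distance of any of tank_red, tank_yellow, box_van from where it was at the start of the episode above 0.02 m).
It fails at once if a tool, jar, tray or mug is disturbed (moved over 20 mm) (distance of any of paint_jar, screwdriver, dust_brush, mug, spares_tray from where it was at the start of the episode above 0.02 m).
It also fails if it takes over 48 s, if anything falls off the work surface, if the arm or the gripper's body presses on something with over 40 N, if the wrist force passes 120 N, or if a joint passes its speed limit or range.

## Working session

There is one attempt and no reset: what is moved stays moved. The work goes in short steps, Python scripts to look and compute and a shell command to move; the robot and the scene stay as the last step left them, time stands still between calls to the robot, and variables do not carry over. Pictures are saved under pics/ and viewed, at most 10 in all, crops included, and the job is handed in when it is done.

```bash
mkdir -p pics
cat > h.py <<'E'
from cell import r
import numpy as np, cv2
def state():
    s=r.observe(); print('t',round(s['t'],2),'tcp',np.round(s['eef_pos'],4),'gap',round(s['finger_gap'],3),'grip',round(s['grip_force'],1),'F',np.round(s['force'],1)); print('q',np.round(s['joint_pos'],1)); print(np.round(s['tcp_rot'],3)); return s
def spots(cams,names):
    for c in cams:
        f=r.grab_frame(c)
        cv2.imwrite(f'pics/{c}_{f["shot"]}.png',f['img'])
        for n in names:
            o=r.spot_point(f,n)
            print(c,n,[(round(d['p'],2),np.round(d['xyz'],3).tolist()) for d in o[:2]])
E
python3 - <<'E'
from h import *
state()
spots(['top','side'],['turntable','shed_road','bridge','bridge_cab','loco','mast','camera_grip','button_face'])
E
ls pics
```

```text
t 0.0 tcp [ 0.1548 -0.5531  0.2304] gap 0.998 grip 0.0 F [ 0.3 -0.7  0.1]
q [-78.6  17.6  86.4   0.   76.1  -4.2]
[[ 0.963  0.269 -0.   ]
 [ 0.269 -0.963  0.002]
 [ 0.    -0.002 -1.   ]]
top turntable [(0.9, [0.564, 0.17, -0.001]), (0.65, [0.562, 0.168, -0.001])]
top shed_road [(0.74, [0.623, 0.301, 0.021]), (0.4, [0.642, -0.141, 0.02])]
top bridge [(0.97, [0.562, 0.166, 0.002])]
top bridge_cab [(0.73, [0.231, -0.303, 0.002]), (0.67, [0.6, 0.268, 0.037])]
top loco []
top mast [(0.74, [0.496, -0.206, -0.003])]
top camera_grip [(0.96, [0.495, -0.206, 0.154])]
top button_face [(0.67, [0.563, 0.169, 0.001])]
side turntable [(0.84, [0.558, 0.173, 0.001]), (0.66, [0.548, 0.16, 0.018])]
side shed_road [(0.79, [0.628, 0.299, 0.017])]
side bridge [(0.7, [0.561, 0.174, 0.001])]
side bridge_cab [(0.91, [0.603, 0.264, 0.037]), (0.3, [0.35, -0.494, 0.004])]
side loco [(0.64, [0.546, 0.164, 0.021])]
side mast [(0.87, [0.488, -0.204, 0.002])]
side camera_grip [(0.64, [0.493, -0.21, 0.152]), (0.62, [0.276, 0.315, 0.001])]
side button_face []
side_2.png
top_1.png
```

View pics/top_1.png

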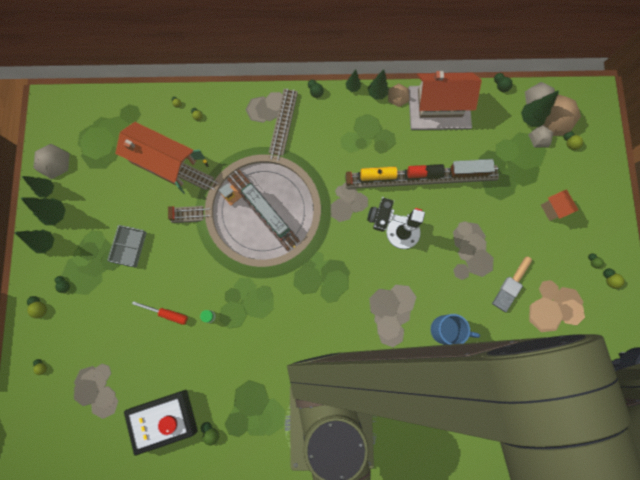

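View pics/side_2.png

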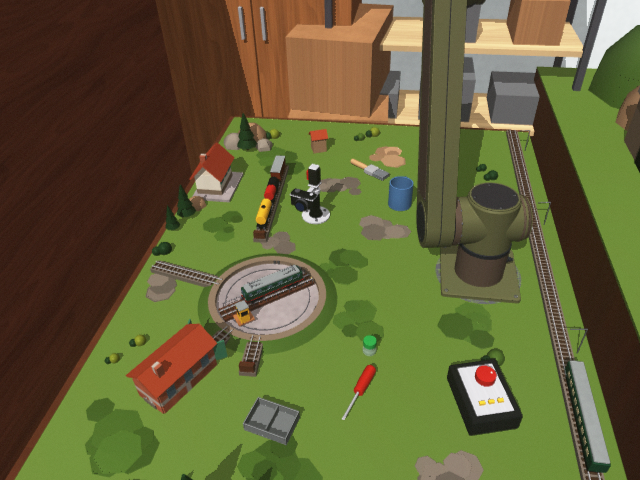

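The bridge runs from (293,240) to its cab at (230,190). The shed track leaves at (212,188), so the shed direction is about 63° in the world frame and the bridge about 41°. The mast is at (404,232). The networks agree with the picture.

```bash
cat >> h.py <<'E'
def to(x,y,z,a=None):
    "shift in tool cm and roll for world target, tool-y heading a (deg)"
    s=r.observe(); R=s['tcp_rot']; R=np.array(R); d=R.T@(np.array([x,y,z])-s['eef_pos'])*100
    cur=np.degrees(np.arctan2(R[1,1],R[0,1])); roll=0 if a is None else -np.radians((a-cur+180)%360-180)
    print('to',(x,y,z,a),'shift',np.round(d,2),'roll',round(roll,3),'cur',round(cur,1))
E
python3 -c "
from h import *
to(.47,-.1,.30,42); to(.6,.266,.2,42)"
```

```text
to (0.47, -0.1, 0.3, 42) shift [ 42.57 -35.21  -6.87] roll -2.031 cur -74.4
to (0.6, 0.266, 0.2, 42) shift [ 64.95 -66.95   3.13] roll -2.031 cur -74.4
```

```bash
python3 -m inch '[[0,[3,-2.5,-2],-0.12],[0,[6,-5,-4],-0.24],[0,[9,-7.5,-6],-0.36],[0,[12,-10,-7],-0.48],[0,[15,-12.5,-7],-0.6]]'
python3 -c "
from h import *
to(.47,-.1,.30,42); to(.6,.266,.2,42)"
```

```text
t: 1.32
eef_pos: [0.2657, -0.3952, 0.304]
tcp_rot: [[0.639, 0.769, 0.003], [0.769, -0.639, -0.005], [-0.002, 0.005, -1.0]]
force: [1.2, -0.4, -0.0]
finger_gap: 1.001
grip_force: 0.0
to (0.47, -0.1, 0.3, 42) shift [35.76 -3.15  0.31] roll -1.426 cur -39.7
to (0.6, 0.266, 0.2, 42) shift [ 72.24 -16.6   10.17] roll -1.426 cur -39.7
```

```bash
python3 -m inch '[[0,[4,-0.3,0],-0.12],[0,[8,-0.6,0],-0.24],[0,[12,-1,0],-0.36],[0,[16,-1.3,0],-0.48],[0,[20,-1.7,0],-0.6]]'
python3 -c "
from h import *
to(.47,-.1,.30,42); to(.6,.266,.2,42)"
```

```text
t: 1.73
eef_pos: [0.3806, -0.229, 0.3016]
tcp_rot: [[0.092, 0.996, 0.001], [0.996, -0.092, -0.001], [-0.001, 0.001, -1.0]]
force: [0.3, -1.2, -0.2]
finger_gap: 1.001
grip_force: 0.0
to (0.47, -0.1, 0.3, 42) shift [13.67  7.71  0.16] roll -0.825 cur -5.3
to (0.6, 0.266, 0.2, 42) shift [51.32 17.27 10.15] roll -0.825 cur -5.3
```

```bash
python3 -m inch '[[0,[3.8,1,0],-0.12],[0,[7.6,2,0],-0.24],[0,[11.4,3,0],-0.36],[0,[15.2,4,0],-0.48],[0,[19,5,0],-0.6]]'
python3 -c "
from h import *
to(.6,.266,.2,42)"
```

```text
t: 2.15
eef_pos: [0.4485, -0.0446, 0.3015]
tcp_rot: [[-0.486, 0.874, 0.001], [0.874, 0.486, -0.0], [-0.001, 0.001, -1.0]]
force: [0.4, -0.6, -0.9]
finger_gap: 0.997
grip_force: 0.0
to (0.6, 0.266, 0.2, 42) shift [19.77 28.34 10.16] roll -0.225 cur 29.1
```

```bash
python3 -m inch '[[0,[2.2,3.2,1],-0.07],[0,[4.4,6.4,2],-0.14],[0,[6.6,9.6,3],-0.22],[0,[8.8,12.8,4],-0.22],[0,[11,16,5],-0.22]]'
python3 -c "
from h import *
to(.6,.266,.2,42)"
```

```text
t: 2.57
eef_pos: [0.5361, 0.1289, 0.251]
tcp_rot: [[-0.661, 0.75, 0.001], [0.75, 0.661, -0.0], [-0.0, 0.0, -1.0]]
force: [1.4, -0.3, 0.5]
finger_gap: 0.995
grip_force: 0.0
to (0.6, 0.266, 0.2, 42) shift [ 6.06 13.86  5.1 ] roll -0.01 cur 41.4
```

```bash
python3 - <<'E'
from h import *
spots(['wrist'],['bridge_cab','bridge','shed_road'])
spots(['top'],['bridge_cab','shed_road'])
state()
E
ls pics
```

```text
wrist bridge_cab [(0.76, [0.599, 0.261, 0.042])]
wrist bridge [(0.76, [0.56, 0.168, 0.001])]
wrist shed_road [(0.58, [0.628, 0.302, 0.016])]
top bridge_cab [(0.96, [0.601, 0.264, 0.033])]
top shed_road []
t 2.92 tcp [0.5351 0.1258 0.2517] gap 0.998 grip 0.0 F [ 0.1 -0.8 -0.3]
q [  8.8  14.7  87.5  -0.   77.8 -32.5]
[[-0.66   0.751  0.   ]
 [ 0.751  0.66  -0.   ]
 [-0.    -0.    -1.   ]]
side_2.png
top_1.png
top_4.png
wrist_3.png
```

View pics/wrist_3.png

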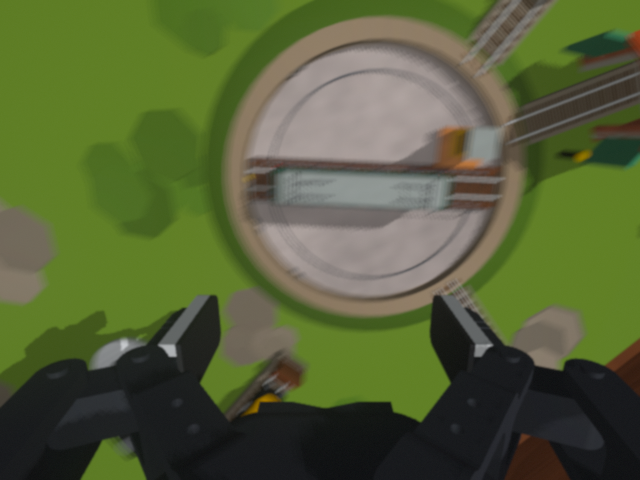

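The wrist picture shows the cab at (470,147). The bridge rails are nearly horizontal, so the bridge heading is about 40°. The shed track leaves at (510,130), up and to the right at about 23°, so its heading is about 64°.

```bash
python3 -c "
from h import *
to(.6,.263,.1,40)"
```

```text
to (0.6, 0.263, 0.1, 40) shift [ 6.03 13.93 15.16] roll 0.023 cur 41.3
```

```bash
python3 -m inch '[[0,[1.5,3.5,0],0.02],[0,[3,7,1],0.02],[0,[4.5,10.5,2],0.02],[0,[6,13.9,4],0.02],[0,[6,13.9,8],0.02]]'
python3 -c "
from h import *
to(.6,.263,.03,40)"
```

```text
t: 3.33
eef_pos: [0.6077, 0.2697, 0.1766]
tcp_rot: [[-0.646, 0.763, 0.016], [0.763, 0.646, 0.009], [-0.004, 0.018, -1.0]]
force: [2.5, -0.3, 0.0]
finger_gap: 1.003
grip_force: 0.0
to (0.6, 0.263, 0.03, 40) shift [ 0.04 -1.29 14.64] roll 0.005 cur 40.3
```

```bash
python3 -m inch '[[0,[0,0,3],0],[0,[0,0,6],0],[0,[0,0,8],0],[0,[0,0,8],0],[0,[0,0,8],0]]'
python3 - <<'E'
from h import *
spots(['wrist'],['bridge_cab'])
to(.6,.263,.03,40)
E
```

```text
t: 3.75
eef_pos: [0.5997, 0.2621, 0.091]
tcp_rot: [[-0.644, 0.765, -0.002], [0.765, 0.644, -0.001], [0.001, -0.002, -1.0]]
force: [0.0, 0.3, 0.4]
finger_gap: 1.002
grip_force: 0.0
wrist bridge_cab [(0.94, [0.601, 0.262, 0.04])]
to (0.6, 0.263, 0.03, 40) shift [ 0.1  -0.18  6.35] roll 0.003 cur 40.1
```

```bash
python3 -m inch '[[0,[0,0,3],0],[0,[0,0,5],0],[0,[0,0,6.2],0],[0,[0,0,6.2],0],[120,[0,0,6.2],0]]' 20
python3 -m inch '[[255,[0,0,0],0],[255,[0,0,0],0],[255,[0,0,0],0],[255,[0,0,0],0],[255,[0,0,0],0]]' 20
python3 - <<'E'
from h import *
state()
spots(['wrist','top'],['bridge_cab','shed_road'])
E
ls -t pics|head -2
```

```text
t: 4.27
eef_pos: [0.6009, 0.2638, 0.0303]
tcp_rot: [[-0.646, 0.764, 0.001], [0.764, 0.646, 0.0], [-0.0, 0.001, -1.0]]
force: [0.7, -0.4, 1.1]
finger_gap: 0.885
grip_force: 0.0
t: 4.68
eef_pos: [0.6001, 0.2635, 0.0304]
tcp_rot: [[-0.646, 0.764, 0.0], [0.764, 0.646, -0.0], [-0.0, -0.0, -1.0]]
force: [-2.0, -2.1, 5.7]
finger_gap: 0.299
grip_force: 19.4
t 4.68 tcp [0.6001 0.2635 0.0304] gap 0.299 grip 19.4 F [-2.  -2.1  5.7]
q [ 20.   34.7  89.   -0.   56.3 -20.2]
[[-0.646  0.764  0.   ]
 [ 0.764  0.646 -0.   ]
 [-0.    -0.    -1.   ]]
wrist bridge_cab [(0.97, [0.601, 0.264, 0.041])]
wrist shed_road [(0.76, [0.627, 0.303, 0.014]), (0.51, [0.545, 0.159, 0.016])]
top bridge_cab []
top shed_road [(0.17, [0.278, 0.311, 0.001])]
top_7.png
wrist_6.png
```

```bash
python3 -m inch '[[255,[0.087,-0.046,0],-0.01],[255,[0.22,-0.12,0],-0.025],[255,[0.39,-0.215,0],-0.045],[255,[0.56,-0.315,0],-0.065],[255,[0.73,-0.422,0],-0.085]]' 20
python3 -m inch '[[255,[0.175,-0.094,0],-0.02],[255,[0.348,-0.191,0],-0.04],[255,[0.52,-0.292,0],-0.06],[255,[0.689,-0.396,0],-0.08],[255,[0.855,-0.503,0],-0.1]]'
python3 - <<'E'
from h import *
state()
spots(['wrist'],['bridge_cab','shed_road','bridge'])
E
ls -t pics|head -1
```

```text
t: 5.4
eef_pos: [0.5922, 0.2666, 0.0304]
tcp_rot: [[-0.709, 0.706, 0.0], [0.706, 0.709, 0.0], [-0.0, 0.0, -1.0]]
force: [-0.8, -1.0, 5.4]
finger_gap: 0.299
grip_force: 19.4
t: 5.82
eef_pos: [0.5827, 0.2693, 0.0304]
tcp_rot: [[-0.776, 0.631, 0.001], [0.631, 0.776, 0.001], [-0.0, 0.001, -1.0]]
force: [-2.1, -0.2, 4.3]
finger_gap: 0.293
grip_force: 19.5
t 5.82 tcp [0.5827 0.2693 0.0304] gap 0.293 grip 19.5 F [-2.1 -0.2  4.3]
q [ 21.   33.9  90.9   0.   55.2 -29.8]
[[-0.776  0.631  0.001]
 [ 0.631  0.776  0.001]
 [-0.     0.001 -1.   ]]
wrist bridge_cab []
wrist shed_road [(0.63, [0.628, 0.304, 0.017])]
wrist bridge [(0.62, [0.56, 0.17, -0.002])]
wrist_8.png
```

```bash
python3 -m inch '[[255,[0.175,-0.094,0],-0.02],[255,[0.348,-0.191,0],-0.04],[255,[0.52,-0.292,0],-0.06],[255,[0.689,-0.396,0],-0.08],[255,[0.855,-0.503,0],-0.1]]'
python3 -m inch '[[255,[0.175,-0.094,0],-0.02],[255,[0.348,-0.191,0],-0.04],[255,[0.52,-0.292,0],-0.06],[255,[0.605,-0.344,0],-0.07],[255,[0.689,-0.396,0],-0.08]]'
python3 - <<'E'
from h import *
state()
spots(['wrist'],['bridge_cab','shed_road','loco'])
E
ls -t pics|head -1
```

```text
t: 6.43
eef_pos: [0.573, 0.271, 0.0304]
tcp_rot: [[-0.835, 0.55, 0.001], [0.55, 0.835, 0.001], [-0.0, 0.001, -1.0]]
force: [-2.2, -0.2, 5.1]
finger_gap: 0.303
grip_force: 19.7
t: 6.85
eef_pos: [0.5673, 0.2717, 0.0304]
tcp_rot: [[-0.876, 0.483, 0.005], [0.483, 0.876, 0.001], [-0.004, 0.004, -1.0]]
force: [4.2, -0.5, 3.7]
finger_gap: 0.3
grip_force: 22.8
t 6.85 tcp [0.5673 0.2717 0.0304] gap 0.3 grip 22.8 F [ 4.2 -0.5  3.7]
q [ 21.8  33.   92.9  -0.   53.8 -39.4]
[[-0.876  0.483  0.005]
 [ 0.483  0.876  0.001]
 [-0.004  0.004 -1.   ]]
wrist bridge_cab [(0.98, [0.568, 0.27, 0.044]), (0.38, [0.559, 0.172, -0.001])]
wrist shed_road []
wrist loco [(0.89, [0.55, 0.151, 0.015])]
wrist_9.png
```

View pics/wrist_9.png

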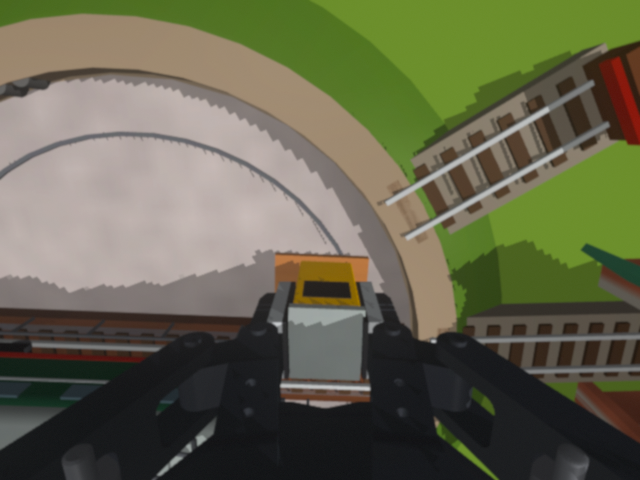

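Viewed: the cab is gripped at (325,340). The bridge rails at (30,345) to (240,347) are nearly level with the shed rails at (460,340) to (640,337). About 2–3° remain, and the bolt is starting to resist.

```bash
python3 -m inch '[[255,[0.087,-0.047,0],-0.01],[255,[0.131,-0.07,0],-0.015],[255,[0.175,-0.094,0],-0.02],[255,[0.175,-0.094,0],-0.02],[255,[0.175,-0.094,0],-0.02]]'
python3 -m inch '[[255,[0.087,-0.047,0],-0.01],[255,[0.131,-0.07,0],-0.015],[255,[0.175,-0.094,0],-0.02],[255,[0.175,-0.094,0],-0.02],[255,[0.175,-0.094,0],-0.02]]'
cat > rails.py <<'E'
from h import *
f=r.grab_frame('wrist'); cv2.imwrite(f'pics/wrist_{f["shot"]}.png',f['img'])
print('shot',f['shot'])
g=cv2.cvtColor(f['img'],cv2.COLOR_BGR2GRAY)
M=np.linalg.inv(f['camera_from_world'])
def bp(u,v,z=.018):
    d=M[:3,:3]@np.array([(u-f['cx'])/f['fx'],(v-f['cy'])/f['fy'],1]); return (M[:3,3]+d*(z-M[2,3])/d[2])[:2]
L=cv2.createLineSegmentDetector().detect(g)[0][:,0]
for a in L:
    p,q=bp(*a[:2]),bp(*a[2:]); n=np.linalg.norm(q-p)
    an=np.degrees(np.arctan2(*(q-p)[::-1]))%180
    if n>.025 and 50<an<75: print(np.round(a),np.round(p,3),round(n,3),round(an,2))
E
python3 rails.py; python3 -c "
from h import *
state()"
```

```text
t: 7.47
eef_pos: [0.5625, 0.2718, 0.0303]
tcp_rot: [[-0.885, 0.465, -0.0], [0.465, 0.885, 0.001], [0.001, 0.001, -1.0]]
force: [-1.4, 1.6, 10.0]
finger_gap: 0.296
grip_force: 19.6
t: 7.88
eef_pos: [0.5603, 0.2718, 0.0303]
tcp_rot: [[-0.895, 0.447, -0.001], [0.447, 0.895, 0.001], [0.001, 0.001, -1.0]]
force: [-2.0, 1.5, 9.9]
finger_gap: 0.298
grip_force: 19.6
shot 10
[282. 389. 368. 390.] [0.602 0.227] 0.045 62.44
[367. 385. 281. 384.] [0.619 0.267] 0.045 62.43
[ 38. 354. 149. 355.] [0.528 0.127] 0.056 62.33
[568. 392. 638. 393.] [0.67  0.359] 0.037 62.43
[521. 360. 638. 362.] [0.641 0.343] 0.06 62.5
[361. 308. 291. 307.] [0.578 0.283] 0.034 62.46
[  1. 315. 249. 319.] [0.503 0.125] 0.121 62.46
[26. 84. 88. 74.] [0.426 0.204] 0.026 71.36
[ 88.  74. 158.  77.] [0.434 0.229] 0.028 61.18
[  1. 387.  97. 388.] [0.535 0.097] 0.05 62.24
[ 99. 384.   1. 383.] [0.557 0.144] 0.051 62.36
[366. 258. 274. 256.] [0.556 0.296] 0.042 62.48
[638. 357. 506. 355.] [0.665 0.397] 0.067 62.49
[289. 378. 359. 379.] [0.598 0.233] 0.036 62.16
[157. 350.  36. 348.] [0.553 0.182] 0.061 62.53
[638. 388. 556. 387.] [0.684 0.392] 0.043 62.61
[638. 336. 471. 334.] [0.654 0.399] 0.083 62.51
[503. 321. 621. 323.] [0.616 0.342] 0.058 62.75
[296. 395. 366. 396.] [0.609 0.231] 0.037 62.82
[ 53. 413.   1. 411.] [0.56  0.111] 0.028 61.91
t 7.93 tcp [0.5603 0.2719 0.0303] gap 0.295 grip 19.6 F [-2.1  0.3 11. ]
q [ 22.   32.8  93.5   0.1  53.8 -41.6]
[[-0.895  0.447 -0.001]
 [ 0.447  0.895  0.001]
 [ 0.001  0.001 -1.   ]]
```

The bridge rails (62.4°) and shed rails (62.5°) are aligned, so it has clicked in. I'll release and rise.

```bash
python3 -m inch '[[120,[0,0,0],0],[60,[0,0,0],0],[0,[0,0,0],0],[0,[0,0,0],0],[0,[0,0,0],0]]'
python3 -m inch '[[0,[0,0,-1.5],0],[0,[0,0,-4],0],[0,[0,0,-7],0],[0,[0,0,-10],0],[0,[0,0,-14],0]]'
python3 -m inch '[[0,[0,0,-3],0],[0,[0,0,-6],0],[0,[0,0,-9],0],[0,[0,0,-11],0],[0,[0,0,-11],0]]'
python3 rails.py
python3 - <<'E'
from h import *
spots(['wrist','side'],['bridge_cab','loco'])
spots(['top','side'],['mast','camera_grip','button_face'])
state()
E
```

```text
t: 8.35
eef_pos: [0.5604, 0.2709, 0.0286]
tcp_rot: [[-0.894, 0.447, -0.001], [0.447, 0.894, -0.001], [0.001, -0.001, -1.0]]
force: [0.2, -0.0, -0.4]
finger_gap: 0.981
grip_force: 0.0
t: 8.77
eef_pos: [0.5591, 0.2703, 0.1681]
tcp_rot: [[-0.894, 0.447, -0.005], [0.447, 0.894, -0.002], [0.004, -0.004, -1.0]]
force: [0.7, 0.8, -0.9]
finger_gap: 1.0
grip_force: 0.0
t: 9.18
eef_pos: [0.5634, 0.2721, 0.2848]
tcp_rot: [[-0.894, 0.447, 0.009], [0.447, 0.894, 0.004], [-0.006, 0.007, -1.0]]
force: [0.6, 1.1, 0.6]
finger_gap: 0.999
grip_force: 0.0
shot 11
[134. 207. 299. 209.] [0.478 0.069] 0.192 62.57
[306. 224. 358. 225.] [0.586 0.238] 0.062 62.5
[333. 186. 309. 186.] [0.56  0.287] 0.027 61.82
[304. 239. 357. 240.] [0.601 0.228] 0.063 62.15
[337. 404. 389. 400.] [0.835 0.157] 0.074 67.93
[309. 407. 336. 407.] [0.822 0.121] 0.037 62.69
[253. 326. 292. 320.] [0.676 0.114] 0.051 73.76
[534. 365. 561. 370.] [0.899 0.423] 0.038 50.79
[575. 357. 600. 363.] [0.912 0.476] 0.037 50.07
[358. 221. 306. 221.] [0.611 0.295] 0.062 62.53
[357. 236. 304. 236.] [0.627 0.286] 0.063 62.56
[222. 321. 252. 326.] [
[... 2246 characters left out ...]
dge_cab [(0.59, [0.56, 0.272, 0.043])]
wrist loco [(0.78, [0.549, 0.156, 0.017])]
side bridge_cab [(0.83, [0.565, 0.269, 0.036])]
side loco [(0.61, [0.556, 0.156, 0.02])]
top mast [(0.55, [0.495, -0.205, -0.002]), (0.19, [0.647, -0.265, 0.014])]
top camera_grip [(0.75, [0.495, -0.202, 0.154])]
top button_face [(0.2, [0.558, 0.272, 0.036])]
side mast [(0.81, [0.487, -0.207, 0.004])]
side camera_grip [(0.97, [0.492, -0.208, 0.148]), (0.61, [0.274, 0.312, -0.001])]
side button_face [(0.18, [0.23, -0.304, 0.001])]
t 9.93 tcp [0.561  0.2711 0.2791] gap 0.997 grip 0.0 F [ 1.  -0.7  0.8]
q [ 21.9  19.7  76.    0.   84.2 -41.5]
[[-0.894  0.447 -0.   ]
 [ 0.447  0.894 -0.   ]
 [ 0.    -0.    -1.   ]]
```

```bash
python3 -m inch '[[0,[-1,-3.5,-1],0.12],[0,[-2,-7,-2],0.24],[0,[-3,-10.5,-3],0.36],[0,[-4,-14,-4],0.48],[0,[-5,-17.5,-5],0.6]]'
python3 -c "
from h import *
to(.465,-.25,.33,-30)"
```

```text
t: 10.35
eef_pos: [0.5268, 0.0909, 0.3298]
tcp_rot: [[-0.481, 0.877, 0.0], [0.877, 0.481, -0.0], [-0.0, 0.0, -1.0]]
force: [0.1, -1.0, 0.3]
finger_gap: 0.996
grip_force: 0.0
to (0.465, -0.25, 0.33, -30) shift [-2.691e+01 -2.182e+01 -2.000e-02] roll 1.025 cur 28.7
```

```bash
python3 -m inch '[[0,[-3,-2.4,0],0.12],[0,[-6,-4.8,0],0.24],[0,[-9,-7.3,0],0.36],[0,[-12,-9.7,0],0.48],[0,[-15,-12,0],0.6]]'
python3 -c "
from h import *
to(.465,-.25,.33,-30)"
```

```text
t: 10.77
eef_pos: [0.4945, -0.0989, 0.3297]
tcp_rot: [[0.099, 0.995, 0.001], [0.995, -0.099, -0.0], [-0.0, 0.001, -1.0]]
force: [1.0, 0.1, -0.3]
finger_gap: 1.004
grip_force: 0.0
to (0.465, -0.25, 0.33, -30) shift [-15.33  -1.45  -0.03] roll 0.425 cur -5.7
```

```bash
python3 -m inch '[[0,[-3.5,-0.3,0],0.12],[0,[-7,-0.6,0],0.24],[0,[-10.5,-1,0],0.36],[0,[-14,-1.3,0],0.42],[0,[-15.3,-1.5,0],0.42]]'
python3 -m inch '[[0,[0,0,0],0],[0,[0,0,0],0]]' >/dev/null
python3 - <<'E'
from h import *
state(); spots(['wrist'],['mast','camera_grip','button_face'])
E
ls -t pics | head -1
```

```text
t: 11.18
eef_pos: [0.4654, -0.2525, 0.3294]
tcp_rot: [[0.496, 0.869, 0.0], [0.869, -0.496, -0.003], [-0.002, 0.001, -1.0]]
force: [0.3, 1.3, -0.3]
finger_gap: 0.999
grip_force: 0.0
t 11.35 tcp [ 0.466  -0.2482  0.3291] gap 0.996 grip 0.0 F [ 0.5  1.1 -0.5]
q [-32.7  10.3  82.3   0.1  87.4  -3.2]
[[ 0.492  0.871  0.   ]
 [ 0.871 -0.492  0.001]
 [ 0.001 -0.001 -1.   ]]
wrist mast [(0.89, [0.49, -0.211, 0.004])]
wrist camera_grip [(0.96, [0.492, -0.21, 0.154])]
wrist button_face [(0.77, [0.517, -0.215, 0.152])]
wrist_16.png
```

View pics/wrist_16.png

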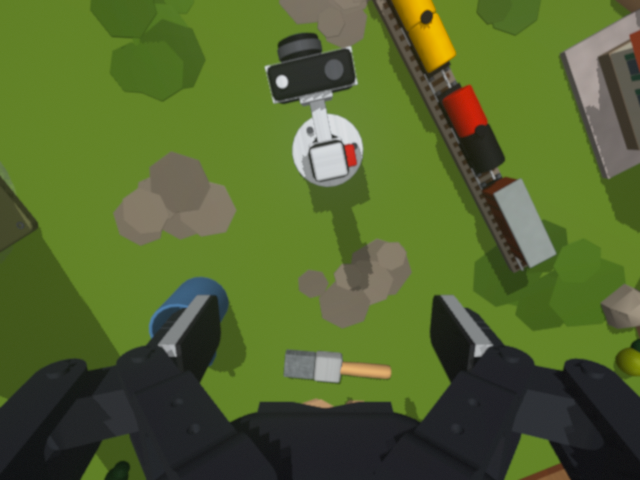

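The wrist picture shows the grip cap at (328,161), the red button at (351,155) and the camera at (312,75). The mast is turned about 13° from the tool. I'll measure the cap edges.

```bash
sed 's/^for a in L.*//; /^    p,q/,$d' rails.py > cap.py
cat >> cap.py <<'E'
Z=.138
for a in L:
    for Z in (.138,.185):
        p,q=bp(*a[:2],Z),bp(*a[2:],Z); n=np.linalg.norm(q-p); c=(p+q)/2
        if np.hypot(*(c-[.493,-.207]))<(.12 if Z<.15 else .025) and n>.015: print(np.round(a),Z,np.round(c,4),round(n,3),round(np.degrees(np.arctan2(*(q-p)[::-1]))%90,1))
E
python3 cap.py
```

```text
shot 17
[341. 144. 312. 151.] 0.138 [ 0.4959 -0.1964] 0.027 72.8
[341. 144. 312. 151.] 0.185 [ 0.4967 -0.1948] 0.023 72.8
[315. 145. 337. 141.] 0.138 [ 0.4976 -0.1928] 0.02 71.1
[315. 145. 337. 141.] 0.185 [ 0.4982 -0.1917] 0.017 71.1
[347. 175. 341. 146.] 0.138 [ 0.5049 -0.2145] 0.027 73.1
[347. 175. 341. 146.] 0.185 [ 0.5044 -0.2103] 0.023 73.1
[311. 153. 317. 182.] 0.138 [ 0.4773 -0.2067] 0.027 72.4
[311. 153. 317. 182.] 0.185 [ 0.4807 -0.2036] 0.023 72.4
[329.  92. 300.  98.] 0.138 [ 0.5087 -0.1522] 0.027 72.0
[318. 182. 346. 176.] 0.138 [ 0.4865 -0.2236] 0.027 72.7
[318. 182. 346. 176.] 0.185 [ 0.4886 -0.2181] 0.023 72.7
[353. 126. 336. 115.] 0.138 [ 0.5221 -0.1839] 0.018 30.5
[291. 155. 302. 179.] 0.138 [ 0.4635 -0.1984] 0.023 85.1
[365. 150. 354. 125.] 0.138 [ 0.5262 -0.2035] 0.025 85.6
[298. 129. 291. 154.] 0.138 [ 0.473  -0.1779] 0.023 44.6
[312. 118. 297. 131.] 0.138 [ 0.4887 -0.1692] 0.017 10.9
[273.  96. 268.  74.] 0.138 [ 0.4793 -0.1266] 0.018 72.4
[351.  85. 329.  91.] 0.138 [ 0.5311 -0.1582] 0.019 73.9
[302. 105. 322. 100.] 0.138 [ 0.5035 -0.1565] 0.018 74.3
[273.  68.
[... 822 characters left out ...]
-0.1175] 0.033 72.5
[320.  54. 284.  62.] 0.138 [ 0.5143 -0.1215] 0.032 72.5
[346. 179. 321. 185.] 0.138 [ 0.4862 -0.2269] 0.024 72.9
[346. 179. 321. 185.] 0.185 [ 0.4884 -0.221 ] 0.021 72.9
[349. 291. 336. 241.] 0.138 [ 0.454  -0.3055] 0.056 75.5
[390.  45. 379.  20.] 0.138 [ 0.5845 -0.1386] 0.021 89.3
[367. 247. 372. 273.] 0.138 [ 0.4803 -0.3127] 0.029 74.1
[426. 133. 389.  63.] 0.138 [ 0.5788 -0.1951] 0.068 2.4
[352. 209. 361. 243.] 0.138 [ 0.4853 -0.2755] 0.035 76.8
[363. 164. 370. 200.] 0.138 [ 0.5132 -0.2423] 0.034 73.5
[314. 211. 306. 182.] 0.138 [ 0.4603 -0.2284] 0.029 73.8
[337. 240. 331. 221.] 0.138 [ 0.4642 -0.2683] 0.02 77.2
[438. 131. 393.  43.] 0.138 [ 0.5887 -0.191 ] 0.084 2.4
```

```bash
python3 -c "
from h import *
to(.4936,-.2070,.24,-17.4)"
```

```text
to (0.4936, -0.207, 0.24, -17.4) shift [4.78 0.43 8.94] roll -0.207 cur -29.3
```

```bash
python3 -m inch '[[0,[1.6,0.14,2],-0.1],[0,[3.2,0.3,4],-0.2],[0,[4.78,0.43,6.5],-0.207],[0,[4.78,0.43,8.5],-0.207],[0,[4.78,0.43,8.94],-0.207]]'
python3 -m inch '[[0,[0,0,0],0],[0,[0,0,0],0]]' >/dev/null
python3 - <<'E'
from h import *
spots(['wrist','side'],['camera_grip','button_face'])
to(.4936,-.2070,.133,-17.4); state()
E
python3 cap.py | grep 0.185 | head -12; ls -t pics | head -1
```

```text
t: 12.02
eef_pos: [0.4919, -0.2057, 0.2365]
tcp_rot: [[0.298, 0.955, -0.006], [0.955, -0.298, 0.003], [0.001, -0.006, -1.0]]
force: [-1.1, -0.4, -0.7]
finger_gap: 0.996
grip_force: 0.0
wrist camera_grip [(0.69, [0.492, -0.207, 0.155])]
wrist button_face [(0.92, [0.516, -0.215, 0.154])]
side camera_grip [(0.97, [0.492, -0.209, 0.153])]
side button_face [(0.53, [0.562, 0.167, 0.0])]
to (0.4936, -0.207, 0.133, -17.4) shift [ 0.2  -0.11 10.79] roll -0.003 cur -17.6
t 12.48 tcp [ 0.4938 -0.2091  0.2409] gap 0.995 grip 0.0 F [-0.6  0.4  1.1]
q [-27.5  14.   90.1  -0.   75.8  -9.9]
[[ 0.302  0.953  0.002]
 [ 0.953 -0.302 -0.001]
 [-0.     0.002 -1.   ]]
[341. 233. 302. 233.] 0.185 [ 0.4966 -0.1943] 0.023 72.9
[300. 236. 301. 273.] 0.185 [ 0.4807 -0.2031] 0.023 73.1
[342. 273. 343. 236.] 0.185 [ 0.5045 -0.2107] 0.023 72.8
[303. 274. 341. 274.] 0.185 [ 0.4891 -0.219 ] 0.023 72.3
[435. 187. 425. 150.] 0.138 [ 0.5769 -0.1854] 0.027 1.3
[361. 221. 360. 262.] 0.185 [ 0.5168 -0.2061] 0.025 73.3
[346. 232. 346. 262.] 0.185 [ 0.508  -0.2068] 0.019 73.5
wrist_20.png
```

```bash
python3 -m inch '[[0,[0.1,-0.05,2.5],0],[0,[0.1,-0.05,5],0],[0,[0.1,-0.05,7.5],0],[0,[0.1,-0.05,9.7],0],[0,[0.1,-0.05,10.7],0]]'
python3 -m inch '[[0,[0,0,0],0],[100,[0,0,0],0],[255,[0,0,0],0],[255,[0,0,0],0],[255,[0,0,0],0]]' 50
python3 -m inch '[[255,[0,0,0],0],[255,[0,0,0],0],[255,[0,0,0],0],[255,[0,0,0],0]]' 50
```

```text
t: 12.95
eef_pos: [0.4916, -0.2069, 0.1304]
tcp_rot: [[0.302, 0.953, -0.004], [0.953, -0.302, 0.002], [0.001, -0.004, -1.0]]
force: [-0.9, 0.7, -0.3]
finger_gap: 0.999
grip_force: 0.0
t: 13.37
eef_pos: [0.4945, -0.2081, 0.1344]
tcp_rot: [[0.301, 0.954, 0.003], [0.954, -0.301, -0.002], [-0.001, 0.004, -1.0]]
force: [4.1, -0.9, 2.9]
finger_gap: 0.452
grip_force: 2.2
t: 13.7
eef_pos: [0.4932, -0.2077, 0.1348]
tcp_rot: [[0.301, 0.954, 0.001], [0.954, -0.301, -0.001], [-0.001, 0.002, -1.0]]
force: [-2.9, 0.9, 9.0]
finger_gap: 0.364
grip_force: 51.5
```

```bash
python3 -m inch '[[255,[0,0,-0.3],0],[255,[0,0,-0.7],0],[255,[0,0,-1.2],0],[255,[0,0,-1.6],0],[255,[0,0,-2],0]]' 60
```

```text
t: 14.12
eef_pos: [0.4931, -0.2077, 0.1531]
tcp_rot: [[0.301, 0.954, -0.0], [0.954, -0.301, -0.0], [-0.0, -0.0, -1.0]]
force: [-0.7, -2.1, -5.2]
finger_gap: 0.365
grip_force: 61.0
```

Lifting with only about 5 N on the tool, so it is unlocked. I'll continue.

```bash
python3 -m inch '[[255,[0,0,-0.7],0],[255,[0,0,-1.4],0],[255,[0,0,-2.1],0],[255,[0,0,-2.8],0],[255,[0,0,-3.5],0]]' 60
python3 -m inch '[[255,[0,0,-0.7],0],[255,[0,0,-1.4],0],[255,[0,0,-2.1],0],[255,[0,0,-2.8],0],[255,[0,0,-3.4],0]]' 60
python3 -m inch '[[255,[0,0,-0.4],0],[255,[0,0,-0.7],0],[255,[0,0,-0.9],0],[255,[0,0,-1],0],[255,[0,0,-1],0]]' 60
python3 -c "
from h import *
spots(['side'],['camera_grip'])"; ls -t pics|head -1
```

```text
t: 14.53
eef_pos: [0.4931, -0.2076, 0.1887]
tcp_rot: [[0.301, 0.954, 0.0], [0.954, -0.301, -0.0], [-0.0, 0.0, -1.0]]
force: [-0.2, -2.7, -5.3]
finger_gap: 0.362
grip_force: 60.6
t: 14.95
eef_pos: [0.4931, -0.2076, 0.2227]
tcp_rot: [[0.301, 0.954, 0.0], [0.954, -0.301, -0.0], [-0.0, 0.0, -1.0]]
force: [-1.2, -3.3, -4.6]
finger_gap: 0.365
grip_force: 60.7
t: 15.37
eef_pos: [0.4931, -0.2077, 0.232]
tcp_rot: [[0.301, 0.954, -0.0], [0.954, -0.301, -0.0], [-0.0, 0.0, -1.0]]
force: [-1.7, -3.6, -3.1]
finger_gap: 0.362
grip_force: 61.2
side camera_grip [(0.96, [0.492, -0.206, 0.25]), (0.31, [0.49, -0.206, 0.004])]
side_21.png
```

```bash
python3 -m inch '[[255,[0,0,-0.1],0],[255,[0,0,-0.2],0],[255,[0,0,-0.25],0],[255,[0,0,-0.25],0],[255,[0,0,-0.25],0]]' 60
```

```text
t: 15.88
eef_pos: [0.4931, -0.2076, 0.2344]
tcp_rot: [[0.301, 0.954, -0.0], [0.954, -0.301, -0.0], [-0.0, -0.0, -1.0]]
force: [-2.9, -4.6, -3.8]
finger_gap: 0.364
grip_force: 61.0
```

```bash
python3 -m inch '[[255,[0,0,-0.05],0],[255,[0,0,-0.1],0],[255,[0,0,-0.15],0],[255,[0,0,-0.15],0],[255,[0,0,-0.15],0]]' 60
python3 - <<'E'
from h import *
spots(['side','top'],['camera_grip','loco','bridge_cab'])
E
ls -t pics | head -2
```

```text
t: 16.3
eef_pos: [0.4931, -0.2076, 0.2349]
tcp_rot: [[0.301, 0.954, -0.001], [0.954, -0.301, 0.0], [-0.0, -0.001, -1.0]]
force: [-0.9, -5.2, -9.0]
finger_gap: 0.363
grip_force: 60.9
side camera_grip [(0.61, [0.493, -0.21, 0.252])]
side loco [(0.69, [0.552, 0.153, 0.02])]
side bridge_cab [(0.57, [0.563, 0.272, 0.038])]
top camera_grip [(0.58, [0.466, 0.536, -0.002])]
top loco [(0.79, [0.552, 0.156, 0.02])]
top bridge_cab [(0.9, [0.56, 0.272, 0.039])]
top_23.png
side_22.png
```

The stop is felt: the force is rising, commanded motion is blocked, and the grip is at 0.252 m. One last look.

View pics/side_22.png

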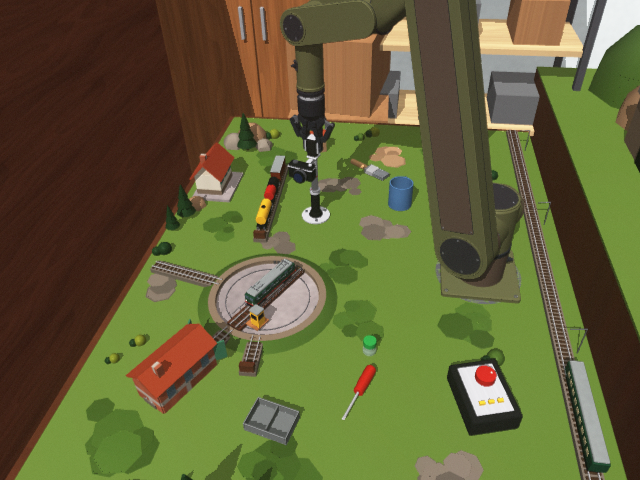

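The bridge at (265,295) is in line with the shed track and carries the locomotive. The camera at (302,172) is raised in the gripper, and the other things are untouched.

```bash
python3 -c "
from cell import r
print(r.finish_job())"
```

```text
the job is handed in; nothing more can be done
None
```

The job is handed in: the bridge is clicked into line with the engine-shed track with the locomotive on its rails, and the camera is held up at the mast's second stop. The hand-in returned no verdict, so this rests on my last measurements.

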